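# Fit a dust filter cassette and snap its retaining cap on

### The job

Take the filter cassette out of its wooden stand and slide it upright down into the slot of the dust filter housing until it is fully home, with its fork straddling the stud, and let go of it. Then press the snap cap onto the stud, past the click and fully down, so that its brim traps the fork, and keep pressing: finish with the gripper still pushing the cap down firmly (about 10 N), not letting go. Leave the pencil tin, the glue bottle and the wood offcut where they stand.

Things in the scene. Friction and masses are not known exactly. Their poses are not given: they have to be found in the camera images.
- housing: Dust filter housing, grey steel box fixed to the bench, 190 (x) x 180 (y) x 90 mm high; outlet spigot (64 mm diameter, 40 mm long) on its +x side. In its flat top: a slot (point slot) and, 60 mm to the -x side of it, an upright stud (point stud_foot). Origin: centre of the underside, z up; -x is the louvred front. Place and yaw (up to 0.35 rad) vary.
- slot (a point): Centre of the slot's mouth, level with the housing's top (z = 0.090). The slot is 14.5 mm wide along housing x, 86.5 mm long along housing y, 50 mm deep to its floor, its mouth widened by a 3 mm chamfer all round. Axes as the housing's.
- stud_foot (a point): Foot of the steel stud on its axis, level with the housing's top; axes as the housing's. Stud: 14 mm diameter, 28 mm high, top 4 mm tapered to 9 mm; 4 spring balls 17 mm up stick out to 23 mm across. Cap pushed down: meets the balls with its mouth 18 mm above this point, takes 6 to 12 N down to about 14 mm, clicks (push drops, balls pull it down), fully home at 7 mm, on the stud's top.
- stand: Wooden stand fixed to the bench, 60 (x) x 110 (y) x 35 mm high, that holds the cassette upright in a loose slot 25 mm deep (floor 10 mm above the bench). Origin: centre of the underside. Left or right of the housing, any yaw up to 0.45 rad.
- cassette: Filter cassette, aluminium slab 12 mm thick (x), 84 wide (y), 90 high (z), about 0.2 kg, upright in the stand at the stand's yaw. Origin: centre of the underside. A level fork (point fork) sticks out of its -x face; the 35 mm of slab above it are free to grip across the thickness. Home: underside on the slot's floor, 40 mm stand out, axes as the housing's (not turned half round), stud in the fork.
- fork (a point): Midpoint between the ends of the fork's two prongs, 60 mm to -x of the cassette's middle plane; over the stud's axis when the cassette is home. Prongs are flat, 51.5 to 55 mm above the cassette's underside, 9 mm wide, with a 28 mm gap open to -x.
- cap: Black plastic snap cap, round, standing mouth down on the bench: 34 mm diameter, 36 mm high, 0.05 kg, with a brim 45 mm in diameter and 4 mm thick round its mouth. Origin: centre of its mouth (underside), z up through the closed top. Inside: throat 18 mm with a coned 24 mm entry, then a 26 mm bore, ceiling 21 mm above the mouth. On the other side of the housing from the stand.
- tin: Bystander: steel pencil tin, 72 mm diameter, 100 mm high (pencils to 155 mm). Origin: centre of the underside.
- glue: Bystander: white glue bottle, 54 mm diameter, 130 mm high. Origin: centre of the underside.
- offcut: Bystander: wood offcut 100 x 50 x 30 mm. Origin: centre of the underside.
Things that resemble listed ones, but are neither listed nor needed, are in the scene too. Of the things shaped like the cassette, the aluminium one is meant.

How it is judged:
By the outcome, as a careful person would: the job done as asked, in the order asked, and still so for the second after the job is handed in, while the arm keeps its last pose, push and grip.
It also fails if it takes over 56 s, if anything falls off the work surface, if the arm or the gripper's body presses on something with over 40 N, if the wrist force passes 120 N, or if a joint passes its speed limit or range.

### The arm

A 6-joint arm with a two-finger parallel gripper is mounted at the origin on the work surface. World frame = base frame: x ahead of the robot, y to its left, z up, the work surface at z = 0. Lengths are in m, angles in rad, forces in N, time in s.
With the tool pointing down it reaches from about 0.35 to 0.775 m from the base axis. Payload 7.3 kg.
Tool frame: the origin (TCP) lies on the mounting face of the last link; the fingertips stand 178 mm ahead of it and the grasp point (between the pads) lies 159 mm ahead of it (robot.grip_depth is the distance from the TCP to the grasp point, in m); z points along the fingers, y is the line along which they close (so a half turn about z gives the same grasp; the last joint's range is limited). The gripper opens to 92 mm and grips with 3 to 60 N. Pads are 19 mm wide; open, the fingers measure 130 mm over their backs; the gripper's body (75 mm by 190 mm) begins 47 mm behind the grasp point.
Start: joints at [1.043, 0.342, 1.524, -0, 1.275, -0.146], TCP at [0.196, 0.487, 0.405] pointing down, gripper open.
Joint ranges: [-2.53, 2.53], [-0.77, 2.02], [0.04, 2.7], [-1, 4.14], [0.28, 2.66], [-3.11, 3.11]. Speed limits (rad/s): [2.57, 2.57, 3.14, 3.14, 3.14, 3.14].

### API

Orientations are given as [roll, pitch, yaw] about the fixed x, y, z axes, in that order (R = Rz(yaw) Ry(pitch) Rx(roll)).
In Python, from cell import observe, cams, robot, models gives the robot as it stands.
- The arm moves only by the shell command python3 -m jog 'ROWS' [FORCE]. ROWS is JSON, a list of rows, each a list of 3 entries, a list of its own where there are three numbers: the shift along the tool's x, y, z each as a share of 0.4 m, from -1 to 1, then the turn about the tool's z as a share of pi rad, from -1 to 1, then the closure, from 0 (fully open) to 1 (shut). In form: [[[x, y, z], turn, jaw], ...]. A call has 1 to 12 rows; each row is the pose to reach, as a shift and turn from the pose commanded when the call began, along the tool's axes at that moment, turning the shorter way round; what a row does not reach only later rows make up. A row lasts 1/8 s, in which the tool goes at most 62.5 mm and 10.7 degrees, less where a joint would pass 70% of its speed; a pose out of reach is approached as far as the arm can. A call with a number of a shift or a turn outside -1 to 1 is refused whole. A call with a gripper value outside its range is refused whole. The fingers move at their own pace and stop on an object; FORCE is the grip in N (left out, the last holds). Time passes only in rows, so rows that repeat a pose let the fingers close. It gives the time, the measured TCP pose, the force, the opening and the grip force at its end, in the units of the state.
- observe(): the state, without advancing time (a new reading comes with each control period).
- cams.read_camera(name): name is "scene" or "top" or "wrist"; returns the picture (480x640x3 uint8, red, green, blue); there is no depth.
- cams.camera_model(name): a dict with "camera_matrix" (3x3 intrinsics, pixels), "k1" (the pictures are not rectified: a ray, as slopes to the right and down, at radius r is drawn at 1 + k1 r^2 times it, then the intrinsics apply), "pose" (4x4, takes a point from camera to world coordinates). Camera axes: x right, y down, z forward; pixel columns grow to the right and rows downward; lengths in m; the calibration is good to about 2 mm. A picture is of the moment at which its call begins: read the wrist's pose just before it. camera_model takes no time and is no camera call; for the wrist camera it gives the pose at the moment of the call.
- robot.hand_in(): hands the job in; it is judged then, once.
Trained networks look in the newest picture that a camera, given by its name, has taken for a name from the list of things; names that differ only in an ending like _2 or _b are one class to them, and where a whole thing is asked for, a point or a joint stands for the part that bears it (a point fixed in the world has none). Each returns a list of dicts, best first, with "confidence" (0 to 1); they miss things now and then, are a little off and sometimes report something else, mostly with a low value. They report only what shows in the picture. A call takes as long as a camera call. They do not tell look-alikes from the thing itself.
- models.find_in(target, camera): "position" ([x, y, z] in m, in world coordinates, good to about 4 mm: the middle of the surface that is visible of it).
- models.pinpoint(target, camera): "position" ([x, y, z] in m, in world coordinates, good to about 4 mm: a listed point, or the origin of a listed thing).
The state is a dict: "time": time; "qpos": joint angles; "qvel": joint speeds; "joint_efforts": joint torques, N m; "tool_pos": TCP position; "tool_rot": TCP orientation; "contact_force": force on the tool from outside, world axes, zero at the start; "torque": the same for the moment, N m; "opening": finger opening in m; "grip_force": force on a finger pad.
Only numpy, scipy, OpenCV 4.12 (cv2) and the standard library are available. Lean on these libraries where they do the work, as an engineer would, in place of code of your own. Each camera call takes 0.05 s, during which the arm holds its last target. There are 200 camera calls.

## Working session

There is one attempt and no reset: what is moved stays moved. The work goes in short steps, Python scripts to look and compute and a shell command to move; the robot and the scene stay as the last step left them, time stands still between calls to the robot, and variables do not carry over. Pictures are saved under pics/ and viewed, at most 10 in all, crops included, and the job is handed in when it is done.

```bash
ls; mkdir -p pics
python3 - <<'E'
from cell import observe,cams,robot,models
import cv2
for c in ("top","scene"):
    im=cams.read_camera(c); cv2.imwrite(f"pics/{c}0.png",im[:,:,::-1])
    for t in ("housing","slot","stud_foot","stand","cassette","fork","cap","tin","glue","offcut"):
        print(c,t,[(r["position"],round(r["confidence"],2)) for r in models.pinpoint(t,c)][:4])
s=observe();print(s["time"],s["tool_pos"],s["tool_rot"],s["contact_force"])
E
```

```text
pics
top housing [([0.5572, -0.0552, -0.0021], 0.92)]
top slot [([0.5753, -0.0549, 0.0883], 0.82)]
top stud_foot [([0.5162, -0.0608, 0.0897], 0.92)]
top stand [([0.472, -0.2926, -0.0013], 0.95)]
top cassette [([0.468, -0.2881, 0.0129], 0.9), ([0.4848, -0.4285, 0.0006], 0.8), ([0.3138, -0.3087, -0.0015], 0.63)]
top fork [([0.4073, -0.2903, 0.0697], 0.89), ([0.3558, -0.3543, 0.0544], 0.88), ([0.5333, -0.4592, 0.0506], 0.87)]
top cap [([0.4089, 0.3431, -0.0024], 0.82), ([0.7503, -0.1863, 0.0023], 0.74)]
top tin [([0.7428, 0.1883, -0.0], 0.82), ([0.407, -0.2917, 0.0679], 0.42)]
top glue [([0.753, -0.1898, -0.0], 0.72)]
top offcut [([0.6769, -0.3449, 0.0008], 0.7)]
scene housing [([0.5603, -0.058, -0.0062], 0.78)]
scene slot [([0.5746, -0.0532, 0.0914], 0.67)]
scene stud_foot [([0.5199, -0.0595, 0.0899], 0.61)]
scene stand [([0.4664, -0.2925, -0.002], 0.77)]
scene cassette [([0.4732, -0.2935, 0.0104], 0.79), ([0.3128, -0.3099, 0.0015], 0.76), ([0.489, -0.4301, 0.0002], 0.6)]
scene fork [([0.4138, -0.2902, 0.0579], 0.89), ([0.5368, -0.4582, 0.0515], 0.66), ([0.3563, -0.3533, 0.0505], 0.57)]
scene cap [([0.4102, 0.3371, -0.0012], 0.61)]
scene tin [([0.742, 0.1924, -0.0031], 0.85), ([0.5232, -0.0606, 0.0875], 0.44)]
scene glue [([0.7491, -0.1902, -0.0037], 0.76)]
scene offcut [([0.6773, -0.3477, 0.0009], 0.58)]
1.1 [0.1955901  0.48720115 0.40475137] [3.14146666e+00 1.80046847e-05 2.75977365e+00] [ 0.6022097  -0.01923591 -0.06878293]
```

View pics/top0.png

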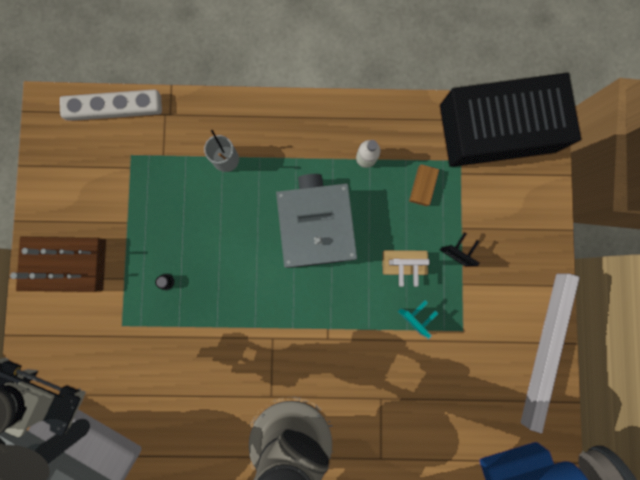

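View pics/scene0.png

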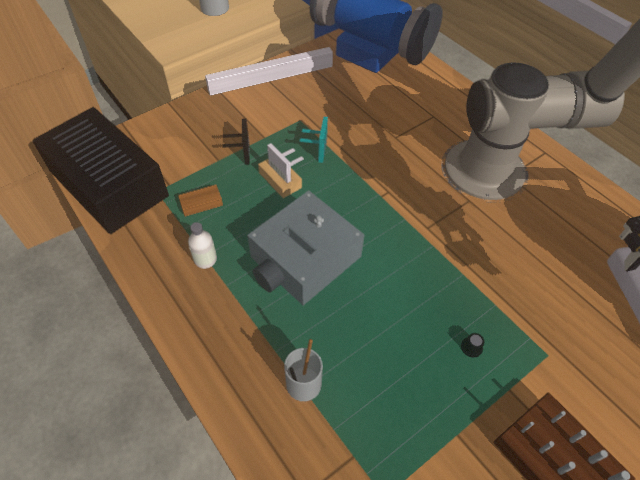

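Aluminium slab in the wooden stand at top-image (405,263) fits the cassette. The black one (460,252) and the teal one (418,320) are look-alikes standing on the mat or bench. The cap is at (164,282), the housing at (316,225).

```bash
cat > h.py <<'E'
import numpy as np, cv2, sys
from scipy.spatial.transform import Rotation as Ro
def go(x,y,z,yaw):
    "shares to bring the GRASP point to x,y,z with tool down at world yaw"
    from cell import observe,robot
    s=observe(); R=Ro.from_euler('xyz',s["tool_rot"])
    d=R.inv().apply(np.array([x,y,z+robot.grip_depth])-s["tool_pos"])/0.4
    t=-((yaw-s["tool_rot"][2]+np.pi)%(2*np.pi)-np.pi)/np.pi
    print("go",d.round(4),"turn",round(t,4),"rows pos",np.ceil(np.linalg.norm(d)*.4/.0625),"rot",abs(t)*180/10.7,"t",s["time"])
def pix2plane(uv,m,z):
    K=np.array(m["camera_matrix"]);k=m["k1"];T=np.array(m["pose"])
    p=cv2.undistortPoints(np.array(uv,float).reshape(-1,1,2),K,np.array([k,0,0,0.])).reshape(-1,2)
    d=np.c_[p,np.ones(len(p))]@T[:3,:3].T
    return T[:3,3]+d*((z-T[2,3])/d[:,2])[:,None]
def w2pix(P,m):
    K=np.array(m["camera_matrix"]);k=m["k1"];T=np.linalg.inv(np.array(m["pose"]))
    return cv2.projectPoints(np.array(P,float).reshape(-1,3),cv2.Rodrigues(T[:3,:3])[0],T[:3,3],K,np.array([k,0,0,0.]))[0].reshape(-1,2)
E
python3 - <<'E'
from cell import *
from h import *
m=cams.camera_model("wrist"); s=observe()
R=Ro.from_euler('xyz',s["tool_rot"])
print(R.inv().apply(np.array(m["pose"])[:3,3]-s["tool_pos"]), (R.inv().as_matrix()@np.array(m["pose"])[:3,:3]).round(3)); print(m["camera_matrix"],m["k1"])
go(.40,-.05,.25,np.pi/2); go(.43,-.29,.25,np.pi/2)
E
```

```text
[0.07488572 0.00076894 0.01933428] [[-0.    -0.961 -0.278]
 [ 1.    -0.     0.   ]
 [-0.    -0.278  0.961]]
[[341.18783359   0.         319.45907135]
 [  0.         341.18783359 239.59378268]
 [  0.           0.           1.        ]] -0.00437629651100535
go [-0.9746 -1.0559 -0.0112] turn 0.3785 rows pos 10.0 rot 6.366671271057805 t 1.1
go [-1.2678 -1.5847 -0.0113] turn 0.3785 rows pos 13.0 rot 6.366671271057805 t 1.1
```

Run:
```python
import cv2
im=cv2.imread("pics/top0.png")
cv2.imwrite("pics/crop0.png",cv2.resize(im[225:345,370:500],None,fx=5,fy=5,interpolation=cv2.INTER_CUBIC)[:600])
```

```text
(no output)
```

View pics/crop0.png

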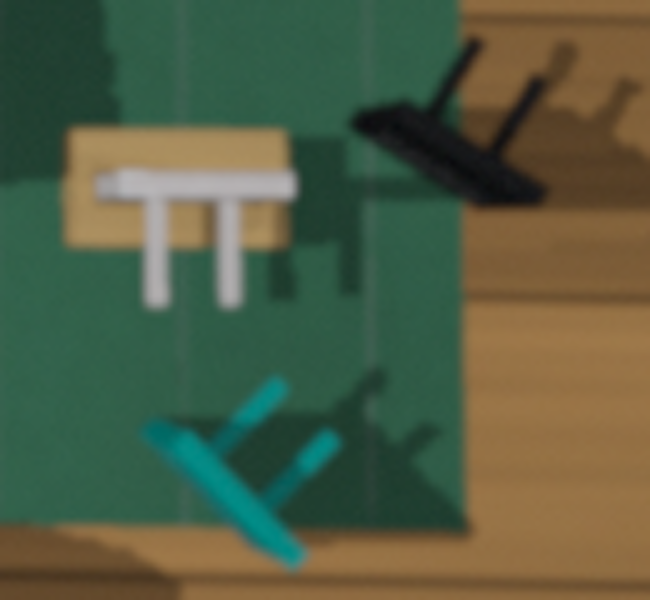

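The crop confirms the aluminium cassette in the wooden stand, with its prongs pointing towards -x and a yaw near 0. I'll move over the housing and look.

```bash
python3 -m jog '[[[-0.946,-0.852,0],0.378,0],[[-0.946,-0.852,0],0.378,0],[[-0.946,-0.852,0],0.378,0],[[-0.946,-0.852,0],0.378,0],[[-0.946,-0.852,0],0.378,0],[[-0.946,-0.852,0],0.378,0],[[-0.946,-0.852,0],0.378,0],[[-0.946,-0.852,0],0.378,0],[[-0.946,-0.852,0],0.378,0],[[-0.946,-0.852,0],0.378,0]]'
python3 - <<'E'
from cell import *
from h import *
s=observe();print(s["time"],s["tool_pos"],s["tool_rot"],np.abs(s["qvel"]).max())
m=cams.camera_model("wrist"); im=cams.read_camera("wrist"); cv2.imwrite("pics/w1.png",im[:,:,::-1])
np.save("w1.npy",np.array([m],dtype=object))
for t in ("slot","stud_foot","housing","cassette","fork","stand"):
    print(t,[(r["position"],round(r["confidence"],2)) for r in models.pinpoint(t,"wrist")][:3])
go(.43,-.26,.25,np.pi/2)
E
```

```text
time: 2.35
tool_pos: [0.4197, 0.0297, 0.4045]
tool_rot: [-3.141, -0.001, 1.571]
contact_force: [-0.0, 1.4, -0.1]
opening: 0.092
grip_force: 0.0
2.35 [0.41972451 0.02974571 0.40454547] [-3.14096375e+00 -5.51550679e-04  1.57061660e+00] 0.04468640855932469
slot [([0.5729, -0.053, 0.0875], 0.65)]
stud_foot [([0.5175, -0.0613, 0.0904], 0.62)]
housing [([0.5548, -0.0587, -0.0029], 0.66)]
cassette [([0.5767, -0.056, 0.0907], 0.45)]
fork [([0.515, -0.0641, 0.0896], 0.18)]
stand [([0.5757, -0.0552, 0.0896], 0.48)]
go [-0.7273  0.0239 -0.011 ] turn 0.0011 rows pos 5.0 rot 0.017937596106856236 t 2.7
```

View pics/w1.png

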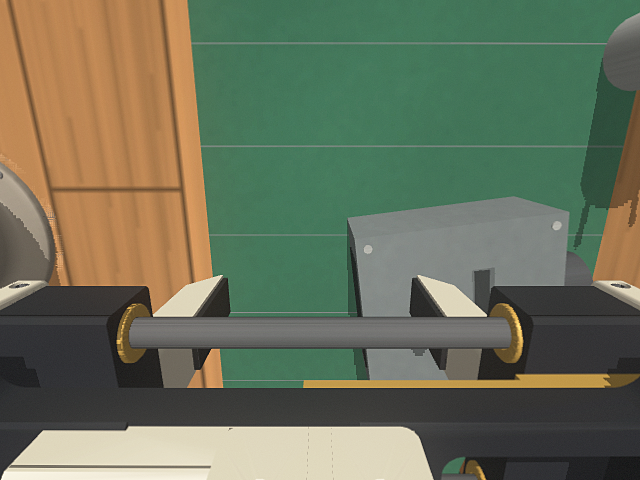

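The view shows the near half of the housing at (460,290), with the slot end at (484,285). The camera sees only the tool's +x side, so I'll move past the housing and look back.

```bash
python3 -m jog '[[[-0.5,0.325,0],0,0],[[-0.5,0.325,0],0,0],[[-0.5,0.325,0],0,0],[[-0.5,0.325,0],0,0],[[-0.5,0.325,0],0,0],[[-0.5,0.325,0],0,0]]'
python3 - <<'E'
from cell import *
from h import *
s=observe();print(s["time"],s["tool_pos"],s["tool_rot"],np.abs(s["qvel"]).max())
m=cams.camera_model("wrist"); im=cams.read_camera("wrist"); cv2.imwrite("pics/w2.png",im[:,:,::-1])
np.save("w2.npy",np.array([m],dtype=object))
for t in ("slot","stud_foot","housing"):
    r=models.pinpoint(t,"wrist"); print(t,[(q["position"],round(q["confidence"],2)) for q in r][:3], w2pix(r[0]["position"],m))
go(.44,-.38,.25,np.pi/2)
E
```

```text
time: 3.45
tool_pos: [0.5499, -0.1691, 0.4043]
tool_rot: [-3.141, -0.001, 1.573]
contact_force: [0.3, 0.1, 0.1]
opening: 0.0918
grip_force: 0.0
3.45 [ 0.54985399 -0.16908873  0.40431132] [-3.14056698e+00 -9.16357685e-04  1.57268663e+00] 0.021013792287287728
slot [([0.5734, -0.0562, 0.0945], 0.9), ([0.754, -0.1891, 0.0034], 0.53)] [[349.56725948  92.45844121]]
stud_foot [([0.5197, -0.0624, 0.0907], 0.7)] [[282.22531058 101.29350163]]
housing [([0.5578, -0.0569, 0.0016], 0.71)] [[327.22464828 105.40294895]]
go [-0.5277 -0.2759 -0.0101] turn 0.001 rows pos 4.0 rot 0.016033399783619118 t 3.65
```

View pics/w2.png

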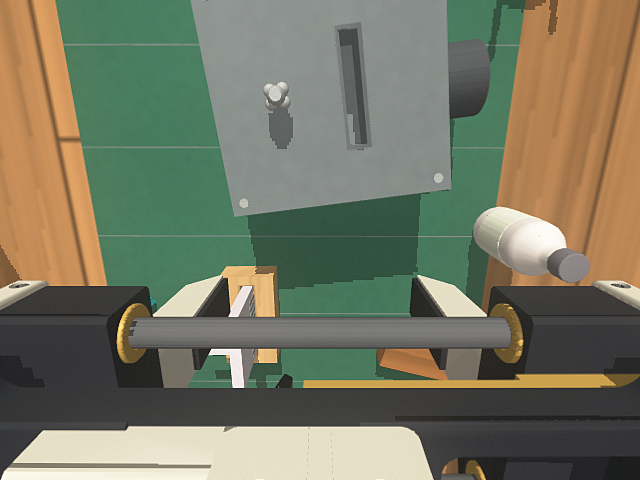

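Housing top seen whole: slot mouth corners about (335,26), (361,23), (371,148) and (348,151), stud at (277,97), cassette partly visible at (243,330). Next I'll go past the cassette.

```bash
python3 -m jog '[[[-0.53,-0.276,0],0,0],[[-0.53,-0.276,0],0,0],[[-0.53,-0.276,0],0,0],[[-0.53,-0.276,0],0,0],[[-0.53,-0.276,0],0,0],[[-0.53,-0.276,0],0,0]]'
python3 - <<'E'
from cell import *
from h import *
s=observe();print(s["time"],s["tool_pos"],s["tool_rot"],np.abs(s["qvel"]).max())
m=cams.camera_model("wrist"); im=cams.read_camera("wrist"); cv2.imwrite("pics/w3.png",im[:,:,::-1])
np.save("w3.npy",np.array([m],dtype=object))
for t in ("cassette","fork","stand"):
    r=models.pinpoint(t,"wrist"); print(t,[(q["position"],round(q["confidence"],2)) for q in r][:3], w2pix(r[0]["position"],m))
m2=np.load("w2.npy",allow_pickle=True)[0]
P=pix2plane([(335,26),(361,23),(371,148),(348,151)],m2,.09)
print(P, [np.linalg.norm(P[i]-P[(i+1)%4]) for i in range(4)], P.mean(0))
d=P[0]+P[1]-P[2]-P[3]; print("yaw",np.arctan2(-d[0],d[1]))
C=pix2plane([(244,204),(438,178)],m2,.09); d=C[1]-C[0];print("bolts",C,np.arctan2(d[1],d[0]))
print("stud top",pix2plane([(277,97)],m2,.118))
a=cv2.imread("pics/w2.png")[10:160,250:400]; b=cv2.imread("pics/w3.png")
cv2.imwrite("pics/crop1.png",cv2.resize(a,None,fx=4,fy=4,interpolation=cv2.INTER_CUBIC))
E
```

```text
time: 4.4
tool_pos: [0.4401, -0.3812, 0.4049]
tool_rot: [3.141, -0.0, 1.573]
contact_force: [-0.0, 0.4, -0.6]
opening: 0.0917
grip_force: 0.0
4.4 [ 0.44014056 -0.38116262  0.40489911] [ 3.14122068e+00 -4.76663104e-04  1.57251744e+00] 0.025403393758963107
cassette [([0.4872, -0.4251, -0.0026], 0.86), ([0.4676, -0.2938, 0.0081], 0.71), ([0.3149, -0.3081, 0.0005], 0.55)] [[358.42629587 245.89676173]]
fork [([0.36, -0.355, 0.053], 0.87), ([0.5367, -0.4609, 0.0547], 0.58)] [[236.92567979 193.87514884]]
stand [([0.4729, -0.2945, 0.0018], 0.78), ([0.4717, -0.291, 0.0079], 0.74)] [[349.58416376 130.70359884]]
[[ 0.56142522 -0.00856524  0.09      ]
 [ 0.58121371 -0.0064976   0.09      ]
 [ 0.59279377 -0.09859759  0.09      ]
 [ 0.57363332 -0.10106724  0.09      ]] [np.float64(0.019896223673769996), np.float64(0.09282513780503332), np.float64(0.019318949766046697), np.float64(0.09330411432350574)] [ 0.5772665  -0.05368192  0.09      ]
yaw 0.12815564226367124
bolts [[ 0.48388054 -0.14607786  0.09      ]
 [ 0.65122703 -0.12326923  0.09      ]] 0.1354611726245069
stud top [[ 0.51876572 -0.06238547  0.118     ]]
```

View pics/w3.png

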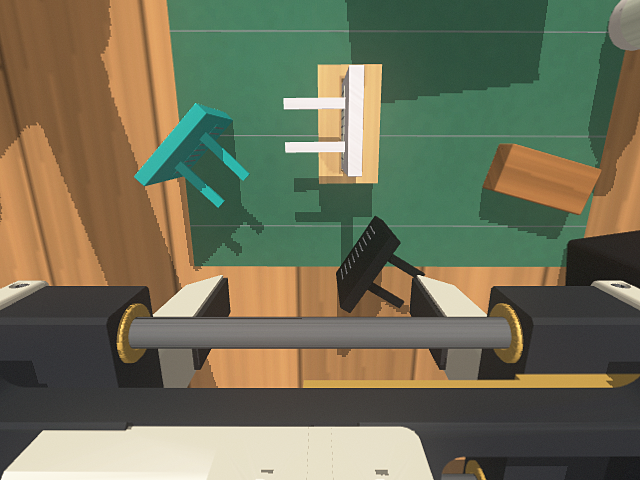

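View pics/crop1.png

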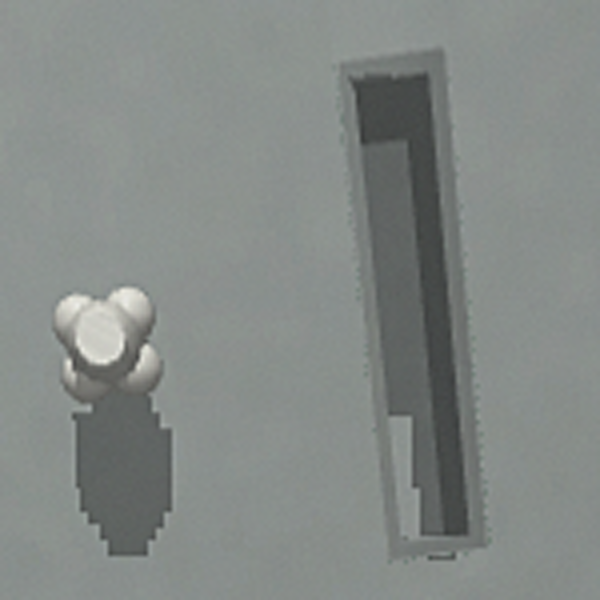

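Run:
```python
from cell import *
from h import *
m2=np.load("w2.npy",allow_pickle=True)[0];m3=np.load("w3.npy",allow_pickle=True)[0]
P=pix2plane([(335,25.7),(360.5,22.3),(372,146.3),(347.5,150)],m2,.09)
d=P[0]+P[1]-P[2]-P[3]; print(P.mean(0),"yaw",np.arctan2(-d[0],d[1]))
im=cv2.imread("pics/w3.png"); g=cv2.cvtColor(im,cv2.COLOR_BGR2HSV)
msk=((g[:,:,2]>215)&(g[:,:,1]<30)).astype(np.uint8); msk[:, :341]=0; msk[200:]=0; msk[:, 380:]=0; msk[:55]=0
for r in range(62,182,8): 
    c=np.where(msk[r])[0]; print(r,c.min() if len(c) else None,c.max() if len(c) else None, im[r,340:368:2].mean(1).astype(int) if len(c) else '')
ys=np.where(msk.any(1))[0]; print(ys.min(),ys.max())
print(pix2plane([(348,65),(364,65),(362.5,176.5),(347,176.5)],m3,.10))
```

```text
[ 0.57725068 -0.05296809  0.09      ] yaw 0.1331578820999071
62 None None 
70 349 363 [185 190 189 195 107 248 241 240 240 241 240 242 159 178]
78 349 363 [153 119 127 124 119 248 242 243 244 243 240 244 144 178]
86 349 363 [154 118 209 124 119 251 241 241 243 243 242 244 147 189]
94 349 363 [155  73 216 123 122 250 242 238 239 244 245 247 175 191]
102 341 362 [240 241 253 116 146 245 240 245 242 243 244 250 180 190]
110 349 362 [151  59 169 124 170 246 241 241 240 239 242 244 189 190]
118 349 362 [154  71 172 123 178 243 245 242 243 244 242 243 193 189]
126 348 362 [156  70 153 124 216 243 240 241 244 241 241 235 192 187]
134 348 362 [155  67 127 122 233 240 240 241 242 239 241 235 189 186]
142 341 361 [247 246 255 121 238 242 242 243 240 241 241 208 188 186]
150 341 361 [240 241 236 119 243 239 241 240 239 240 242 174 187 186]
158 348 361 [149  67 124 120 250 239 237 237 241 240 240 161 186 185]
166 348 361 [145 119 123 121 245 241 238 234 240 239 241 155 185 184]
174 348 361 [192 204 137 126 252 243 242 242 241 240 243 178 183 183]
65 175
[[ 0.46207169 -0.24971735  0.1       ]
 [ 0.47423785 -0.24968848  0.1       ]
 [ 0.47612688 -0.33348256  0.1       ]
 [ 0.46330004 -0.33350439  0.1       ]]
```

Run:
```python
from h import *
go(.469,-.2916,.09,np.pi/2+.018)
```

```text
go [0.2224 0.0713 0.3893] turn -0.0046 rows pos 3.0 rot 0.07700088944909618 t 4.6
```

```bash
python3 -m jog '[[[0.2224,0.0713,0.1],-0.0046,0],[[0.2224,0.0713,0.15],-0.0046,0],[[0.2224,0.0713,0.25],-0.0046,0],[[0.2224,0.0713,0.35],-0.0046,0],[[0.2224,0.0713,0.389],-0.0046,0],[[0.2224,0.0713,0.389],-0.0046,0],[[0.2224,0.0713,0.389],-0.0046,1],[[0.2224,0.0713,0.389],-0.0046,1],[[0.2224,0.0713,0.389],-0.0046,1],[[0.2224,0.0713,0.389],-0.0046,1],[[0.2224,0.0713,0.389],-0.0046,1],[[0.2224,0.0713,0.389],-0.0046,1]]' 30
```

```text
time: 6.1
tool_pos: [0.4684, -0.293, 0.2491]
tool_rot: [-3.142, -0.0, 1.587]
contact_force: [0.4, -0.1, -0.7]
opening: 0.0364
grip_force: 0.0
```

```bash
python3 -m jog '[[[0,0,0],0,1],[[0,0,0],0,1],[[0,0,0],0,1],[[0,0,0],0,1],[[0,0,0],0,1]]' 30; python3 -m jog '[[[0,0,-0.1],0,1],[[0,0,-0.25],0,1],[[0,0,-0.4],0,1],[[0,0,-0.4],0,1]]' 30;  python3 - <<'E'
from h import *
import numpy as np
go(.5772,-.0532,.2465,np.pi/2+.133)
E
```

```text
time: 6.72
tool_pos: [0.4684, -0.293, 0.2491]
tool_rot: [3.142, -0.0, 1.587]
contact_force: [0.2, -0.1, -0.5]
opening: 0.0116
grip_force: 30.0
time: 7.22
tool_pos: [0.4688, -0.2933, 0.414]
tool_rot: [3.134, 0.006, 1.587]
contact_force: [-0.3, 1.1, -2.8]
opening: 0.0119
grip_force: 30.0
go [0.5959 0.2805 0.019 ] turn -0.0373 rows pos 5.0 rot 0.6266368295533093 t 7.225
```

```bash
python3 -m jog '[[[0.592,0.2805,0.019],-0.0373,1],[[0.592,0.2805,0.019],-0.0373,1],[[0.592,0.2805,0.019],-0.0373,1],[[0.592,0.2805,0.019],-0.0373,1],[[0.592,0.2805,0.019],-0.0373,1],[[0.592,0.2805,0.12],-0.0373,1],[[0.592,0.2805,0.12],-0.0373,1],[[0.592,0.2805,0.12],-0.0373,1]]';  python3 - <<'E'
from cell import *
from h import *
m=cams.camera_model("wrist"); im=cams.read_camera("wrist"); cv2.imwrite("pics/w4.png",im[:,:,::-1])
np.save("w4.npy",np.array([m],dtype=object))
r=models.pinpoint("cassette","wrist");print(r[:2])
for c in("top","scene"):
    cams.read_camera(c)
    for t in("fork","cassette"):
        print(c,t,[(q["position"],round(q["confidence"],2)) for q in models.pinpoint(t,c)][:3])
s=observe();print(s["contact_force"],s["tool_pos"],s["tool_rot"])
go(.5774,-.0546,.20,np.pi/2+.133)
E
```

```text
time: 8.22
tool_pos: [0.5768, -0.0553, 0.3615]
tool_rot: [-3.141, 0.0, 1.703]
contact_force: [0.4, 0.2, -2.6]
opening: 0.0118
grip_force: 30.0
[{'position': [0.3136, -0.3098, 0.0021], 'confidence': 0.74}, {'position': [0.5785, -0.0546, 0.1211], 'confidence': 0.57}]
top fork [([0.3568, -0.3558, 0.0525], 0.95), ([0.5344, -0.4571, 0.0546], 0.72)]
top cassette [([0.3142, -0.3084, -0.0011], 0.96), ([0.485, -0.4295, 0.0002], 0.87)]
scene fork [([0.5202, -0.0574, 0.1728], 0.97), ([0.5396, -0.4576, 0.0508], 0.74), ([0.753, -0.1927, -0.0057], 0.51)]
scene cassette [([0.5824, -0.0528, 0.1262], 0.7), ([0.4925, -0.428, 0.0012], 0.61), ([0.312, -0.3075, 0.0003], 0.5)]
[ 0.55408432  0.2533451  -2.6859176 ] [ 0.57675752 -0.05455325  0.36159777] [3.14084425e+00 1.87515899e-04 1.70375666e+00]
go [-0.0003  0.0016  0.006 ] turn -0.0 rows pos 1.0 rot 0.00021240979781079192 t 8.625
```

View pics/w4.png

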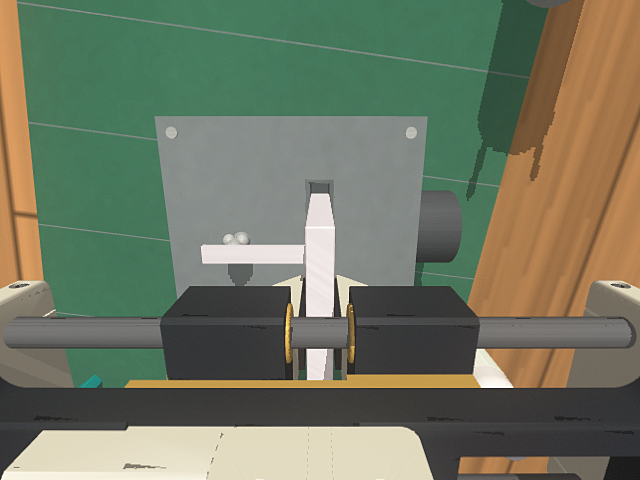

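The cassette is in the jaws: its end face runs from row 194 (bottom) to 227 (top), columns 306-334. The slot's far end mouth is at row 180, columns 306-333, and the prong lies beside the stud. I'll check the numbers.

Run:
```python
from cell import *
from h import *
m=np.load("w4.npy",allow_pickle=True)[0]; s=observe()
R=Ro.from_euler('xyz',s["tool_rot"]); f=lambda p:R.inv().apply(p-s["tool_pos"])[:,:2].round(4)
im=cv2.imread("pics/w4.png")
for r in (183,188,200,215,230): print(r, cv2.cvtColor(im[r:r+1,298:344],cv2.COLOR_BGR2GRAY)[0].tolist())
print(cv2.cvtColor(im,cv2.COLOR_BGR2GRAY)[172:235,320].tolist())
print("slot end",f(pix2plane([(305.5,180),(333.5,180)],m,.09)))
print("bottom",f(pix2plane([(309.5,194),(329.5,194)],m,s["tool_pos"][2]-.159-.08)))
print("top",f(pix2plane([(306,227),(334.5,227)],m,s["tool_pos"][2]-.159+.01)))
```

```text
183 [139, 138, 140, 138, 139, 142, 143, 122, 121, 123, 122, 82, 73, 81, 95, 92, 91, 91, 91, 92, 91, 92, 101, 100, 98, 100, 99, 106, 107, 108, 94, 102, 115, 111, 112, 117, 142, 139, 136, 138, 138, 135, 137, 138, 138, 138]
188 [136, 138, 140, 139, 138, 140, 141, 118, 120, 121, 121, 127, 81, 76, 99, 94, 94, 93, 94, 93, 97, 95, 94, 97, 94, 95, 93, 95, 97, 94, 68, 92, 116, 113, 113, 118, 141, 140, 137, 137, 137, 138, 137, 137, 139, 139]
200 [140, 138, 138, 137, 139, 137, 141, 140, 118, 122, 118, 106, 218, 232, 226, 224, 227, 226, 227, 226, 227, 226, 226, 227, 225, 225, 226, 224, 225, 225, 231, 226, 94, 110, 112, 126, 143, 142, 139, 141, 140, 141, 137, 138, 138, 136]
215 [142, 141, 141, 140, 140, 140, 143, 139, 119, 200, 222, 227, 225, 224, 224, 225, 225, 224, 225, 224, 224, 225, 225, 227, 226, 226, 228, 228, 227, 227, 225, 227, 229, 230, 231, 119, 117, 141, 139, 139, 137, 139, 138, 138, 139, 139]
230 [138, 137, 139, 140, 140, 136, 121, 203, 223, 234, 229, 232, 230, 231, 232, 231, 230, 231, 231, 231, 230, 231, 231, 229, 231, 231, 232, 232, 235, 234, 234, 234, 235, 235, 237, 230, 229, 116, 136, 140, 140, 138, 137, 139, 138, 139]
[139, 138, 138, 139, 138, 140, 139, 136, 118, 116, 122, 101, 92, 93, 96, 93, 94, 97, 94, 93, 82, 155, 237, 229, 226, 225, 227, 227, 226, 225, 226, 225, 226, 226, 225, 226, 226, 224, 224, 226, 225, 225, 225, 225, 226, 225, 226, 226, 226, 226, 226, 226, 225, 224, 237, 254, 244, 228, 231, 231, 232, 232, 231]
slot end [[ 0.0475 -0.0101]
 [ 0.0475  0.0104]]
bottom [[ 0.0421 -0.0063]
 [ 0.042   0.0066]]
top [[ 0.0425 -0.0051]
 [ 0.0425  0.006 ]]
```

```bash
python3 -m jog '[[[0.0025,0,0.03],0,1],[[0.0025,0,0.06],0,1],[[0.0025,0,0.08],0,1],[[0.0025,0,0.09],0,1],[[0.0025,0,0.10],0,1],[[0.0025,0,0.11],0,1],[[0.0025,0,0.12],0,1],[[0.0025,0,0.12],0,1]]'
```

```text
time: 9.62
tool_pos: [0.5766, -0.0535, 0.3128]
tool_rot: [-3.141, -0.0, 1.704]
contact_force: [0.7, 0.2, -3.5]
opening: 0.0116
grip_force: 30.0
```

```bash
python3 -m jog '[[[0,0,0.03],0,1],[[0,0,0.05],0,1],[[0,0,0.065],0,1],[[0,0,0.075],0,1],[[0,0,0.08],0,1],[[0,0,0.083],0,1],[[0,0,0.086],0,1],[[0,0,0.086],0,1]]'
```

```text
time: 10.62
tool_pos: [0.5768, -0.0535, 0.2791]
tool_rot: [3.141, 0.0, 1.704]
contact_force: [0.4, -0.3, -0.8]
opening: 0.0118
grip_force: 30.0
```

```bash
python3 -m jog '[[[0,0,0.002],0,1],[[0,0,0.005],0,1],[[0,0,0.005],0,1]]'; python3 -m jog '[[[0,0,-0.003],0,0.7],[[0,0,-0.003],0,0.7],[[0,0,-0.003],0,0.7],[[0,0,-0.003],0,0.7],[[0,0,-0.003],0,0.7]]'
```

```text
time: 11.0
tool_pos: [0.5767, -0.0534, 0.279]
tool_rot: [3.14, 0.001, 1.704]
contact_force: [-4.8, 1.2, 14.8]
opening: 0.0116
grip_force: 30.0
time: 11.62
tool_pos: [0.5767, -0.0534, 0.2778]
tool_rot: [-3.141, -0.0, 1.704]
contact_force: [0.1, 0.6, -0.1]
opening: 0.0275
grip_force: 0.0
```

The cassette bottoms out at 15 N and is released. Now I'll lift and go look at the cap.

```bash
python3 -m jog '[[[0,0,-0.1],0,0.7],[[0,0,-0.2],0,0.5],[[0,0,-0.3],0,0.3],[[0,0,-0.3],0,0]]'
python3 - <<'E'
from h import *
go(.31,.32,.23,.133)
E
```

```text
time: 12.12
tool_pos: [0.5771, -0.0535, 0.4014]
tool_rot: [3.135, 0.002, 1.704]
contact_force: [0.3, -0.2, -0.1]
opening: 0.0531
grip_force: 0.0
go [ 1.0142 -0.538   0.0244] turn 0.5001 rows pos 8.0 rot 8.412154609301881 t 12.125
```

```bash
python3 -m jog '[[[1,-0.538,0.02],0.5,0],[[1,-0.538,0.02],0.5,0],[[1,-0.538,0.02],0.5,0],[[1,-0.538,0.02],0.5,0],[[1,-0.538,0.02],0.5,0],[[1,-0.538,0.02],0.5,0],[[1,-0.538,0.02],0.5,0],[[1,-0.538,0.02],0.5,0],[[1,-0.538,0.02],0.5,0],[[1,-0.538,0.02],0.5,0],[[1,-0.538,0.02],0.5,0]]'
python3 - <<'E'
from cell import *
from h import *
m=cams.camera_model("wrist"); im=cams.read_camera("wrist"); cv2.imwrite("pics/w5.png",im[:,:,::-1])
np.save("w5.npy",np.array([m],dtype=object))
r=models.pinpoint("cap","wrist");print([(q["position"],q["confidence"],w2pix(q["position"],m)) for q in r][:3])
cams.read_camera("top"); print([(q["position"],q["confidence"]) for q in models.pinpoint("fork","top")])
g=cv2.cvtColor(im,cv2.COLOR_RGB2GRAY); b=(g<70).astype(np.uint8)
n,l,st,c=cv2.connectedComponentsWithStats(b)
for i in range(1,n):
    if st[i,4]>150: print(st[i],c[i].round(1))
E
```

```text
time: 13.5
tool_pos: [0.3105, 0.314, 0.3894]
tool_rot: [3.141, 0.001, 0.136]
contact_force: [-0.5, 0.0, 0.3]
opening: 0.0919
grip_force: 0.0
[([0.4111, 0.3352, -0.0026], 0.82, array([[312.78624833, 113.37803948]]))]
[([0.5358, -0.4595, 0.0555], 0.93), ([0.356, -0.3533, 0.0589], 0.71)]
[   0    0  200  121 4353] [124.4  62.1]
[ 286   91   62   49 1426] [315.5 116.7]
[345 101  24  37 426] [356.4 119.7]
[    0   278   640   202 65399] [341.1 383.4]
[192 348  20  22 272] [199.4 356.9]
[429 348  19  22 274] [439.5 356.5]
```

View pics/w5.png

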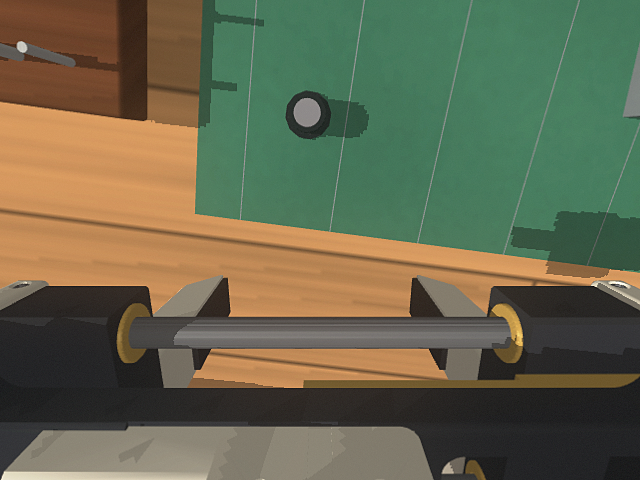

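The cap stands at (308,114), its light top disc centred on (307,112).

Run:
```python
from cell import *
from h import *
m=np.load("w5.npy",allow_pickle=True)[0]
im=cv2.imread("pics/w5.png"); g=cv2.cvtColor(im,cv2.COLOR_BGR2GRAY)[85:145,280:340]
b=(g>120).astype(np.uint8); hs=cv2.cvtColor(im,cv2.COLOR_BGR2HSV)[85:145,280:340]; b&=(hs[:,:,1]<40).astype(np.uint8)
n,l,st,c=cv2.connectedComponentsWithStats(b);i=1+st[1:,4].argmax();print(st[i],c[i]+[280,85])
u=c[i]+[280,85]; w,h=st[i,2:4]
P=pix2plane([u,u+[w/2,0],u-[w/2,0]],m,.036);print(P, np.linalg.norm(P[1]-P[2]))
go(P[0][0],P[0][1],.025,.133)
```

```text
[ 14  13  27  29 598] [306.72575251 111.92976589]
[[0.40883544 0.33982457 0.036     ]
 [0.41051565 0.32751615 0.036     ]
 [0.40715676 0.35213295 0.036     ]] 0.02484489797505262
go [ 0.2518 -0.0315  0.514 ] turn 0.0001 rows pos 4.0 rot 0.0011158232979020016 t 13.7
```

```bash
python3 -m jog '[[[0.252,-0.032,0.1],0,0],[[0.252,-0.032,0.2],0,0],[[0.252,-0.032,0.35],0,0],[[0.252,-0.032,0.45],0,0],[[0.252,-0.032,0.5],0,0],[[0.252,-0.032,0.5115],0,0.4],[[0.252,-0.032,0.5115],0,1],[[0.252,-0.032,0.5115],0,1],[[0.252,-0.032,0.5115],0,1],[[0.252,-0.032,0.5115],0,1],[[0.252,-0.032,0.5115],0,1],[[0.252,-0.032,0.5115],0,1]]' 45;  python3 -m jog '[[[0,0,0],0,1],[[0,0,0],0,1],[[0,0,0],0,1]]' 45
```

```text
time: 15.2
tool_pos: [0.4085, 0.3405, 0.1855]
tool_rot: [-3.142, -0.0, 0.133]
contact_force: [-0.5, -0.4, 2.0]
opening: 0.0331
grip_force: 45.0
time: 15.58
tool_pos: [0.4085, 0.3405, 0.1855]
tool_rot: [-3.142, -0.0, 0.133]
contact_force: [-1.6, -1.3, 4.7]
opening: 0.0329
grip_force: 45.0
```

```bash
python3 -m jog '[[[0,0,-0.15],0,1],[[0,0,-0.3],0,1],[[0,0,-0.45],0,1],[[0,0,-0.45],0,1]]'
python3 - <<'E'
from cell import *
from h import *
print(observe()["opening"]);go(.5172,-.0612,.18,.133)
E
```

```text
time: 16.08
tool_pos: [0.4091, 0.3411, 0.37]
tool_rot: [-3.137, -0.009, 0.133]
contact_force: [-0.3, 0.3, -0.9]
opening: 0.0329
grip_force: 45.0
0.032912738745441705
go [0.1334 1.033  0.0736] turn 0.0001 rows pos 7.0 rot 0.001329168744968303 t 16.075
```

```bash
python3 -m jog '[[[-0.117,1,-0.08],0,1],[[-0.117,1,-0.08],0,1],[[-0.117,1,-0.08],0,1],[[-0.117,1,-0.08],0,1],[[-0.117,1,-0.08],0,1],[[-0.117,1,-0.08],0,1],[[-0.117,1,-0.08],0,1],[[-0.117,1,-0.08],0,1],[[-0.117,1,-0.08],0,1]]'
python3 - <<'E'
from cell import *
from h import *
m=cams.camera_model("wrist"); im=cams.read_camera("wrist"); cv2.imwrite("pics/w6.png",im[:,:,::-1])
np.save("w6.npy",np.array([m],dtype=object))
for t in("stud_foot","fork","cassette","cap"):
    r=models.pinpoint(t,"wrist");print(t,[(q["position"],q["confidence"],w2pix(q["position"],m).round()) for q in r][:3])
print("expected stud top px",w2pix([.5172,-.0612,.118],m))
go(.5172,-.0612,.16,.133)
E
```

```text
time: 17.2
tool_pos: [0.415, -0.0616, 0.3964]
tool_rot: [-3.14, 0.002, 0.133]
contact_force: [0.1, 1.4, -0.3]
opening: 0.033
grip_force: 45.0
stud_foot [([0.5205, -0.0628, 0.088], 0.68, array([[340., 102.]]))]
fork [([0.359, -0.3568, 0.052], 0.6, array([[591., 309.]]))]
cassette [([0.3135, -0.3093, 0.0001], 0.96, array([[509., 317.]])), ([0.5796, -0.0524, 0.0389], 0.63, array([[335.,  35.]])), ([0.5566, -0.0573, -0.0022], 0.21, array([[335.,  73.]]))]
cap [([0.5574, -0.0539, 0.0015], 0.7, array([[332.,  71.]])), ([0.4182, -0.0652, 0.2088], 0.58, array([[329., 282.]]))]
expected stud top px [[339.69508416 102.05239448]]
go [0.2528 0.0342 0.1949] turn 0.0006 rows pos 3.0 rot 0.00996477506121355 t 17.45
```

View pics/w6.png

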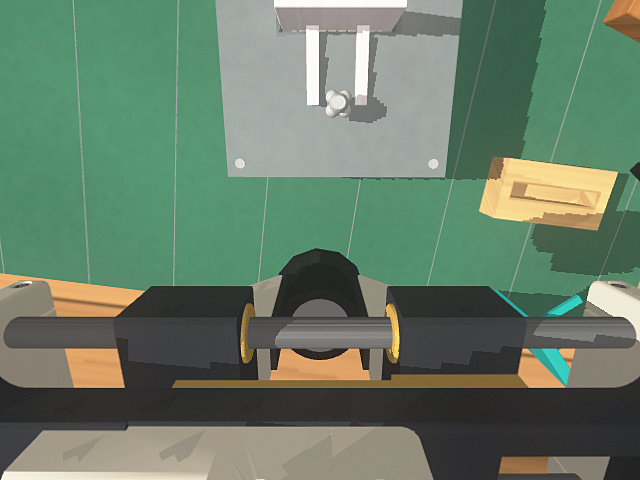

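The seated cassette is at the top with prongs at columns 313 and 362 straddling the stud at (339,102), within 1 px of my prediction. The cap is centred in the jaws at column 319.

```bash
python3 -m jog '[[[0.12,0.02,0],0,1],[[0.2528,0.0342,0.05],0,1],[[0.2528,0.0342,0.1],0,1],[[0.2528,0.0342,0.15],0,1],[[0.2528,0.0342,0.19],0,1],[[0.2528,0.0342,0.22],0,1],[[0.2528,0.0342,0.25],0,1],[[0.2528,0.0342,0.25],0,1]]' 60
```

```text
time: 18.45
tool_pos: [0.517, -0.0621, 0.2966]
tool_rot: [-3.141, 0.001, 0.133]
contact_force: [-0.6, 0.1, -0.4]
opening: 0.0326
grip_force: 60.0
```

```bash
python3 -m jog '[[[0,-0.002,0.005],0,1],[[0,-0.002,0.01],0,1],[[0,-0.002,0.013],0,1],[[0,-0.002,0.016],0,1],[[0,-0.002,0.016],0,1]]'; python3 -m jog '[[[0,0,0.004],0,1],[[0,0,0.008],0,1],[[0,0,0.012],0,1],[[0,0,0.012],0,1]]'
```

```text
time: 19.08
tool_pos: [0.5175, -0.0616, 0.2925]
tool_rot: [3.141, -0.003, 0.133]
contact_force: [-0.6, 1.0, 8.1]
opening: 0.0329
grip_force: 60.0
time: 19.58
tool_pos: [0.5171, -0.0615, 0.2855]
tool_rot: [-3.141, 0.0, 0.133]
contact_force: [1.7, 0.2, -6.2]
opening: 0.0327
grip_force: 60.0
```

It has clicked: the balls now pull the cap down. I'll press on to home.

```bash
python3 -m jog '[[[0,0,0.004],0,1],[[0,0,0.0075],0,1],[[0,0,0.0075],0,1],[[0,0,0.0075],0,1]]'
```

```text
time: 20.08
tool_pos: [0.5171, -0.0615, 0.2833]
tool_rot: [3.142, -0.0, 0.133]
contact_force: [0.4, 0.2, -1.2]
opening: 0.0332
grip_force: 60.0
```

```bash
python3 -m jog '[[[0,0,0.002],0,1],[[0,0,0.002],0,1]]'; python3 -m jog '[[[0,0,0.002],0,1],[[0,0,0.002],0,1]]'
```

```text
time: 20.32
tool_pos: [0.5172, -0.0615, 0.2825]
tool_rot: [3.141, -0.0, 0.133]
contact_force: [-0.1, 0.3, 1.5]
opening: 0.0329
grip_force: 60.0
time: 20.58
tool_pos: [0.5171, -0.0615, 0.2824]
tool_rot: [3.141, -0.001, 0.133]
contact_force: [-2.4, 0.2, 7.4]
opening: 0.0326
grip_force: 60.0
```

```bash
python3 -m jog '[[[0,0,0.001],0,1],[[0,0,0.001],0,1],[[0,0,0.001],0,1]]'; python3 -m jog '[[[0,0,0],0,1],[[0,0,0],0,1],[[0,0,0],0,1],[[0,0,0],0,1],[[0,0,0],0,1],[[0,0,0],0,1],[[0,0,0],0,1],[[0,0,0],0,1]]'
python3 - <<'E'
from cell import *
for c in ("scene","top"):
    cams.read_camera(c)
    for t in("cap","cassette","tin","glue","offcut"): print(c,t,[(q["position"],q["confidence"]) for q in models.pinpoint(t,c)][:2])
print(observe()["contact_force"])
E
```

```text
time: 20.95
tool_pos: [0.5171, -0.0615, 0.2824]
tool_rot: [3.141, -0.001, 0.133]
contact_force: [-3.8, 0.5, 10.9]
opening: 0.033
grip_force: 60.0
time: 21.95
tool_pos: [0.5171, -0.0615, 0.2824]
tool_rot: [3.141, -0.001, 0.133]
contact_force: [-3.6, 0.6, 10.6]
opening: 0.0327
grip_force: 60.0
scene cap [([0.5171, -0.0647, 0.0985], 0.49)]
scene cassette [([0.491, -0.4312, 0.0028], 0.75), ([0.5849, -0.0509, 0.0419], 0.7)]
scene tin [([0.7428, 0.1952, -0.0018], 0.88)]
scene glue [([0.7502, -0.1896, -0.006], 0.89)]
scene offcut [([0.6772, -0.3451, 0.0014], 0.94), ([0.5147, -0.0625, 0.0968], 0.23)]
top cap [([0.7507, -0.1883, 0.0006], 0.71)]
top cassette [([0.3178, -0.3104, -0.0021], 0.93), ([0.4839, -0.4271, -0.0003], 0.8)]
top tin [([0.742, 0.1891, 0.0018], 0.55)]
top glue [([0.753, -0.1936, 0.0024], 0.73)]
top offcut [([0.6755, -0.3463, -0.0002], 0.91)]
[-3.18864284 -0.0767839  10.58815449]
```

The push is steady at 10.6 N, the cap's mouth is at z = 0.097 (home), the cassette is seated at 0.04, and the bystanders haven't moved.

```bash
python3 -c "
from cell import robot
print(robot.hand_in())"
```

```text
the job is handed in; nothing more can be done
None
```

The job is handed in: the cassette is fully home in the slot and released, and the cap has clicked down onto the stud over its fork. The gripper is still pushing the cap down with about 10.6 N, and the tin, glue bottle and offcut were not moved.

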